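# Vortex the small flask on a touch-start mixer

## Task

The sample in the smaller of the two stoppered round flasks needs mixing: first switch the vortex mixer on by pressing the raised half of its rocker fully home, then take the small flask by its neck off its cork ring, set its bulb upright in the mixer's sprung rubber ring and press it straight down, firmly but without ramming it, until the ring is down at the bottom of its travel. The mixer runs only while the ring is held down, so finish there: keep the flask upright and pressed down by hand and do not let go. Keep the flask upright all along, and leave the larger flask and the two vials behind the flasks where they are.

Things in the scene. Friction and masses are not known exactly. Their poses are not given: they have to be found in the camera images.
- flask_small_neck (a point): SMALL round-bottomed flask, amber glass, white stopper, about 0.08 kg. Bulb 41 mm and straight neck 18 mm in diameter, stopper 21 mm wide, 10 mm tall; 90.5 mm high. This point is the place to grip, on the axis of the neck (z up along it): 46 mm above the bulb's centre, 14 mm below the stopper; the straight neck begins 21 mm below it. At the start upright, this point at z = 0.074.
- flask_small_bulb (a point): Centre of the small flask's bulb (sphere of 20.5 mm radius), 46 mm below flask_small_neck on the axis. At the start at z = 0.028; the bulb is simply set into a fixed round cork ring of 58 mm outer diameter, 17 mm tall. The flask balances just below this point, so it rights itself in a ring.
- flask_large_bulb (a point): LARGE flask, to be left alone: same shape and materials, bulb 64 mm in diameter, neck 18 mm; this point is the bulb's centre, at z = 0.041. Top of its stopper at z = 0.122. It stands in a fixed cork ring 72 mm in diameter. Which of the two flasks stands nearer the mixer changes.
- mixer: Vortex mixer, white case fixed to the desk, 172 mm (its x) by 116 mm (its y), deck at z = 0.046, at the rear (+x) a round turret of 105 mm diameter up to z = 0.059. Origin on the desk under its centre. The sprung ring stands over the turret at x = +32 mm, y = 0; on the deck at x = -52 mm are the rocker switch (y = +24 mm) and a black speed dial 13 mm tall (y = -24 mm, not to be used).
- cradle_ring (a point): Centre of the rim of the sprung rubber ring that takes the small bulb; moves with it; z = 0.090 when up. Rim bead 6 mm thick, 30 mm mean diameter (inside 24, outside 36 mm), its top 3 mm above this point. A seated small flask has its bulb's centre 18 mm and its neck point 64 mm straight above this point.
- cradle (a joint): How far the sprung ring is pressed down, in m: 0 up, 0.010 at its stop. Spring: about 3.5 N to start it moving, 9 N at the stop; it comes up again when let go. The mixer runs from 0.007 on.
- rocker_press (a point): Place to press: on the top face of the rocker's front half (away from the turret, with a black dot), 12 mm from the pivot. White rocker 33 mm long (along the mixer's x), 21 mm wide. Off, this half slopes up outwards, its outer edge about 6 mm above the pivot; on, it lies level at z = 0.0475. The point travels 4 mm.
- rocker (a joint): Rocker switch in rad: 0 off (front half raised), 0.36 on (front half level, rear half raised). About 2 N on the press point moves it, up to a hard stop; it does not spring back but stays where it is left, so press it fully home.
- vial_a_mid (a point): A capped glass vial standing behind the flasks, 22 mm in diameter and 53 mm tall, a bystander to be left alone; point half-way up on its axis.
- vial_b_mid (a point): A second such vial beside it, also to be left alone; point half-way up on its axis.
Not all that is in view belongs to the job. Leave any green look-alike of the part that bears flask_small_neck alone.

How it is judged (in metres and radians):
On the way, in this order (a step that is already met when the one before it is completed fails the run):
1. the mixer is switched on (value of joint rocker above 0.28 rad), for 0.2 s.
2. the small flask is lifted off its cork ring (height (world z) of flask_small_bulb above 0.07 m), for 0.1 s.
At the end, for the whole second after the job is handed in: Rocker on (over 0.28 rad); small flask in the sprung ring (centred within 4 mm, bulb centre under 21 mm above it), upright within 0.15 rad, at rest, pressing the ring down 7 mm or more with over 4 N; the gripper still holds or presses the flask (over 3 N) and does not touch the mixer (value of joint rocker above 0.28 rad and value of joint cradle above 0.007 m and horizontal distance between flask_small_bulb and cradle_ring below 0.004 m and z of flask_small_bulb in the frame of cradle_ring below 0.021 m and angle between flask_small_neck's own z axis and vertical below 0.15 rad and contact force between flask_small and cradle above 4 N and contact force between the fingers and flask_small above 3 N and contact force between each of the arm, the fingers and mixer below 1 N and linear speed of flask_small below 0.02 m/s); the arm keeps its last pose, push and grip.
It fails at once if the small flask is tipped over (more than 0.6 rad from upright) (angle between flask_small_neck's own z axis and vertical above 0.6 rad).
It fails at once if the flask is rammed into the ring (over 40 N) (contact force between flask_small and cradle above 40 N).
It fails at once if the large flask is moved by more than 20 mm (distance of flask_large_bulb from where it was at the start of the episode above 0.02 m).
It fails at once if a vial is moved by more than 25 mm (distance of any of vial_a_mid, vial_b_mid from where it was at the start of the episode above 0.025 m).
It also fails if it takes over 54 s, if anything falls off the work surface, if the arm or the gripper's body presses on something with over 40 N, if the wrist force passes 120 N, or if a joint passes its speed limit or range.

## Robot

A 6-joint arm with a two-finger parallel gripper is mounted at the origin on a cart in front of the work surface, level with it; the furniture and walls round the work are solid. World frame = base frame: x ahead of the robot, y to its left, z up, the work surface at z = 0. Lengths are in m, angles in degrees, forces in N, time in s.
With the tool pointing down it reaches from about 0.425 to 0.95 m from the base axis. Payload 14.7 kg.
Tool frame: the origin (TCP) lies on the centre line of the jaws, within the pads' length; the fingertips stand 25 mm ahead of it and the grasp point (between the pads) lies 6 mm ahead of it; z points along the fingers, y is the line along which they close (so a half turn about z gives the same grasp; the last joint's range is limited). The gripper opens to 85 mm and grips with 20 to 120 N. Pads are 22 mm wide; open, the fingers measure 114 mm over their backs; the gripper's body (76 mm by 85 mm) begins 54 mm behind the grasp point. The pads swing forward as they close: fully open they stand 13 mm farther back than shut.
Start: joints at [63.793, 27.513, 91.461, -0, 61.026, -2.67], TCP at [0.26, 0.596, 0.256] pointing down, gripper open.
Joint ranges: [-157.49, 157.49], [-46.99, 117.5], [13.45, 153.17], [-89.5, 269.5], [5.16, 153.95], [-167.48, 167.48]. Speed limits (degrees/s): [108.29, 108.29, 136.94, 172.46, 172.46, 172.46].

## Interface

Orientations are given as a 3x3 rotation matrix whose columns are the frame's x, y, z axes.
In Python, from cell import manip, imaging gives the robot as it stands.
- The arm moves only by the tool send_rows, never from a script. Its argument "moves" is a list that holds one entry, the list of rows, each a list of 7 numbers: the turn, a rotation vector about the tool's x, y, z in rad, then the shift along the tool's x, y, z in cm, then the closure, from 0 (fully open) to 1 (shut). A call has 1 to 10 rows; each row shifts and turns the commanded pose from where the row before left it, along the tool's axes as they then stand; what a row does not reach is not made up. A row lasts 1/10 s, in which the tool goes at most 50 mm and 8.59 degrees, less where a joint would pass 70% of its speed; a pose out of reach is approached as far as the arm can. A call is refused whole if a number of a shift passes 5 or a number of a turn 0.15, either way. A call with a gripper value outside its range is refused whole. The fingers move at their own pace and stop on an object; "force" is the grip in N (left out, the last holds). Time passes only in rows, so rows that do not move let the fingers close. It gives the time, the measured TCP pose, the force, the opening and the grip force at its end, in the units of the state.
- manip.observe(): the state, without advancing time (a new reading comes with each control period).
- imaging.get_image(name): name is "side" or "top"; returns a dict with "color" (420x560x3 uint8, red, green, blue), "z_map" (420x560 float32, m along the optical axis (not along the pixel's ray), 0 where there is no reading), "fx", "fy", "cx", "cy" (pixels), "k1" (the pictures are not rectified: a ray, as slopes to the right and down, at radius r is drawn at 1 + k1 r^2 times it, then the intrinsics apply), "R" (3x3) and "t" (3): a world point X has camera coordinates R X + t. Camera axes: x right, y down, z forward; pixel columns grow to the right and rows downward; lengths in m; the calibration is good to about 2 mm. A picture is of the moment at which its call begins.
- manip.finish_job(): hands the job in; it is judged then, once.
The state is a dict: "time_s": time; "joints": joint angles; "joint_vel": joint speeds; "tau": joint torques, N m; "tool_pos": TCP position; "ee_rot": TCP orientation; "contact_force": force on the tool from outside, world axes, zero at the start; "wrist_torque": the same for the moment, N m; "opening": finger opening in m; "gripper_force": force on a finger pad.
Only numpy, scipy, OpenCV 4.12 (cv2) and the standard library are available. Lean on these libraries where they do the work, as an engineer would, in place of code of your own. Each camera call takes 0.05 s, during which the arm holds its last target. There are 200 camera calls.

## Working session

There is one attempt and no reset: what is moved stays moved. The work goes in short steps, Python scripts to look and compute and a tool call to move; the robot and the scene stay as the last step left them, time stands still between calls to the robot, and variables do not carry over. Pictures are saved under pics/ and viewed, at most 10 in all, crops included, and the job is handed in when it is done.

Besides the shell and the picture viewer there is one more tool, called after ">>>" as a command line: name --argument value ..., lists and objects as JSON in quotes. send_rows: Moves the arm, as the interface text tells. Its arguments: {"type":"object","properties":{"moves":{"type":"array"},"force":{"type":"number"}},"required":["moves"]}

```bash
mkdir -p pics
cat > h.py <<'E'
import numpy as np, cv2
from cell import manip, imaging
def grab(n):
    im=imaging.get_image(n); return im
def world(im,u=None,v=None):
    h,w=im['z_map'].shape
    U,V=np.meshgrid(np.arange(w),np.arange(h))
    K=np.array([[im['fx'],0,im['cx']],[0,im['fy'],im['cy']],[0,0,1.]])
    p=cv2.undistortPoints(np.stack([U.ravel(),V.ravel()],1).astype(np.float64)[:,None],K,np.array([im['k1'],0,0,0,0.])).reshape(h,w,2)
    z=im['z_map'].astype(float)
    C=np.dstack([p*z[...,None],z])
    return (C-np.array(im['t']))@np.array(im['R'])
E
python3 - <<'E'
from h import *
for n in('top','side'):
    im=grab(n); np.save(n+'.npy',im,allow_pickle=True)
    cv2.imwrite(f'pics/{n}0.png',cv2.resize(im['color'][...,::-1],None,fx=1.4,fy=1.4,interpolation=cv2.INTER_CUBIC))
    print(n,im['fx'],im['k1'],np.round(-np.array(im['R']).T@im['t'],3),np.round(im['R'],2).tolist())
s=manip.observe();print(s)
E
```

```text
top 476.23857948537704 -0.13581862613151127 [ 0.446 -0.133  1.174] [[-0.01, -1.0, 0.03], [-1.0, 0.01, -0.09], [0.09, -0.03, -1.0]]
side 392.10342956788594 -0.010547757024462824 [ 0.553 -0.932  0.376] [[1.0, -0.0, 0.0], [0.0, -0.37, -0.93], [0.0, 0.93, -0.37]]
{'time_s': 0.1, 'joints': array([ 6.37946803e+01,  2.75454229e+01,  9.14906862e+01, -8.92474254e-04,
        6.10258014e+01, -2.66820561e+00]), 'joint_vel': array([-0.05561474, -0.13984333, -0.12819636,  0.03849046,  0.00470257,
       -0.15399817]), 'tau': array([ 5.06812703e-04, -9.52260876e+01, -4.31043971e+01, -2.29967640e-05,
        5.19041758e-03,  8.78573928e-05]), 'tool_pos': array([0.25938745, 0.59562649, 0.2557425 ]), 'ee_rot': array([[-9.16804595e-01,  3.99335848e-01, -4.64928839e-04],
       [ 3.99336117e-01,  9.16804076e-01, -9.75497782e-04],
       [ 3.66974208e-05, -1.08000373e-03, -9.99999416e-01]]), 'contact_force': array([-0.2777953 , -0.39343991, -0.45374607]), 'wrist_torque': array([ 0.01338869,  0.01954216, -0.01629293]), 'gripper_force': 0.0, 'opening': 0.0858667226597119}
```

View pics/top0.png

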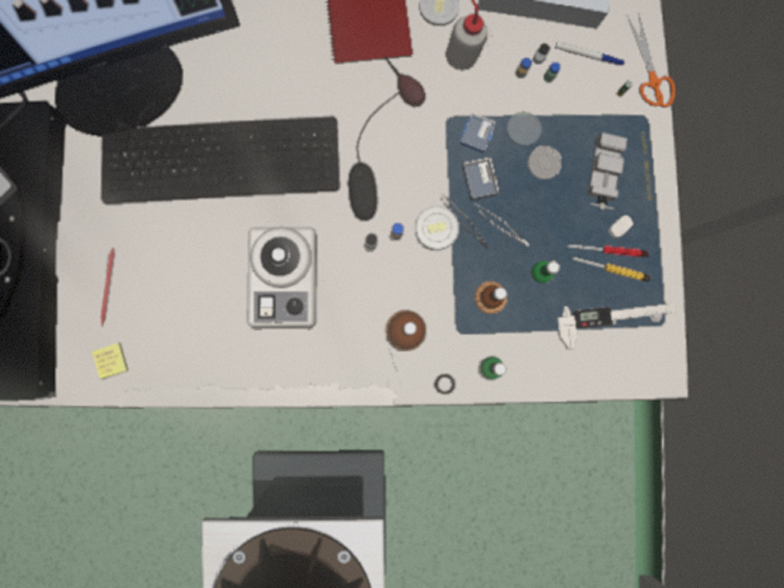

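View pics/side0.png

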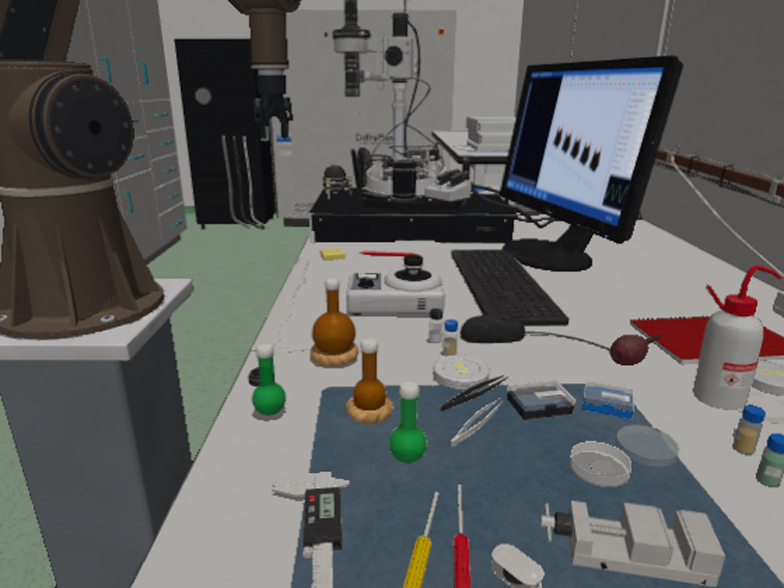

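Top view (shown at 1.4×): the small amber flask is at (491,296) with its stopper at (499,292). The large flask is at (406,330), the mixer at (282,278) with its rocker at (266,305) and ring at (279,255), and the vials at (371,242) and (398,230). The side view agrees; the green look-alikes stand apart.

Run:
```python
from h import *
D={n:np.load(n+'.npy',allow_pickle=True).item() for n in('top','side')}
W={n:world(D[n]) for n in D}
for n in D: cv2  # 
def box(n,cx,cy,r,z0,z1,s=1.4):
    m=np.zeros(W[n].shape[:2],bool);cx/=s;cy/=s;r/=s
    m[int(cy-r):int(cy+r)+1,int(cx-r):int(cx+r)+1]=1
    m&=(W[n][...,2]>z0)&(W[n][...,2]<z1)&(D[n]['z_map']>0)
    return W[n][m],m
def rep(l,P):
    if len(P)==0: print(l,0);return
    mm=(P.min(0)+P.max(0))/2
    print(l,len(P),'mean',P.mean(0).round(4),'mid',mm.round(4),'ext',np.ptp(P,axis=0).round(4))
    c,r=cv2.minEnclosingCircle(P[:,:2].astype(np.float32)); print('   circ',np.round(c,4),round(r,4))
rep('small stop',box('top',499,292,16,.085,.11)[0])
rep('small bulb',box('top',491,296,22,.03,.06)[0])
rep('large stop',box('top',409,328,14,.105,.13)[0])
rep('large bulb',box('top',406,330,26,.045,.1)[0])
rep('desk',box('top',220,330,10,-.02,.02)[0])
rep('vial1',box('top',371,240,13,.04,.07)[0]); rep('vial2',box('top',398,230,13,.04,.07)[0])
P,m=box('top',282,278,58,.03,.053)
rep('deck',P); print(cv2.minAreaRect((P[:,:2]*1000).astype(np.float32)))
rep('turret',box('top',279,255,50,.0545,.065)[0])
rep('ring',box('top',279,255,30,.08,.11)[0])
rep('s small stop',box('side',369,346,14,.085,.11)[0])
rep('s small neck',box('side',370,363,14,.055,.085)[0])
rep('s ring',box('side',413,262,20,.08,.11)[0])
rep('s large stop',box('side',333,284,14,.11,.13)[0])
i=D['top']['color'][165:240,170:235,::-1]
cv2.imwrite('pics/mix.png',cv2.resize(i,None,fx=8,fy=8,interpolation=cv2.INTER_CUBIC))
zz=W['top'][...,2]
print((zz[205:236:2,180:224:2]*1000).round().astype(int))
print((zz[170:196:2,186:214:2]*1000).round().astype(int))
```

```text
small stop 68 mean [ 0.5337 -0.3507  0.0987] mid [ 0.5341 -0.3513  0.0977] ext [0.0188 0.0207 0.0128]
   circ [ 0.5339 -0.3514] 0.0105
small bulb 150 mean [ 0.5316 -0.3455  0.0424] mid [ 0.5347 -0.3502  0.0452] ext [0.0394 0.038  0.029 ]
   circ [ 0.5342 -0.3511] 0.0203
large stop 68 mean [ 0.4779 -0.2028  0.1228] mid [ 0.4783 -0.2031  0.1223] ext [0.0179 0.0181 0.0123]
   circ [ 0.4779 -0.2028] 0.0103
large bulb 496 mean [ 0.4772 -0.2011  0.0632] mid [ 0.4783 -0.2031  0.0681] ext [0.0618 0.0617 0.0462]
   circ [ 0.478  -0.2029] 0.0318
desk 224 mean [0.483  0.1243 0.0016] mid [0.4831 0.1242 0.0034] ext [0.0349 0.036  0.0138]
   circ [0.483  0.1241] 0.0247
vial1 61 mean [ 0.6318 -0.1441  0.0533] mid [ 0.6319 -0.1435  0.0497] ext [0.0175 0.0192 0.0194]
   circ [ 0.6329 -0.1438] 0.0105
vial2 64 mean [ 0.6497 -0.1892  0.0533] mid [ 0.65   -0.1891  0.05  ] ext [0.0201 0.0192 0.0191]
   circ [ 0.6502 -0.1899] 0.0107
deck 1885 mean [0.5473 0.0082 0.0471] mid [0.5712 0.0106 0.0418] ext [0.1721 0.1161 0.0225]
   circ [0.5711 0.0108] 0.1
((571.2471313476562, 10.736446380615234), (116.193679809
[... 2920 characters left out ...]
4   87   91   99   93   62   61   63   62]
 [  59   64   61   96   87   83   85   85   86   97   59   60   60   63]
 [  65   59   60   90   80   83   85   77   85   94   79   61   63   62]
 [  62   60   63   96   83   81   81   84   82   94   83   61   61   63]
 [  61   60   61   93   90   87   81   85   91   95   81   62   62   60]
 [  59   58   65   82   92   93   94   96   94   80   63   64   64   61]
 [  59   62   60   61   65   93   89   94   81   60   59   61   59   60]
 [  58   62   58   59   61   62   60   59   60   60   62   60   61   62]
 [  63   64   61   64   63   61   63   59   63   62   61   61   61   64]
 [  61   59   60   59   61   63   59   60   63   61   61   61   59   56]]
```

View pics/mix.png

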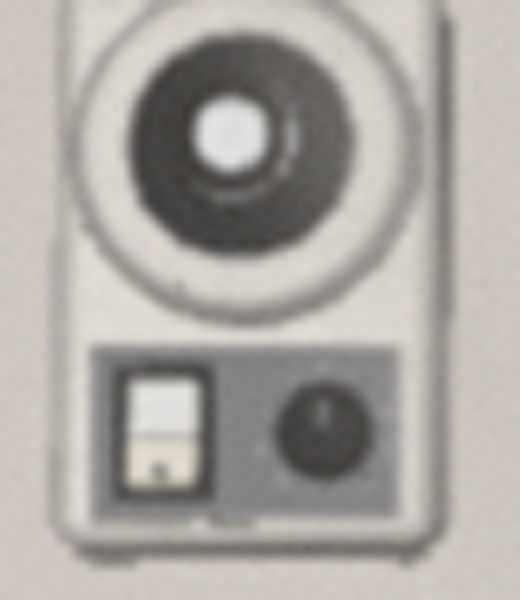

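>>> send_rows --moves '[[[0,0,-0.137,0,0,0,1],[0,0,-0.137,0,0,0,1],[0,0,-0.137,0,0,0,1],[0,0,0,-0.8,-4.4,0,1],[0,0,0,-0.8,-4.4,0,1],[0,0,0,-0.8,-4.4,0,1],[0,0,0,-0.8,-4.4,0,1],[0,0,0,-0.8,-4.4,0,1],[0,0,0,-0.8,-4.4,0,1]]]' --force 30

```text
time_s: 1.0
tool_pos: [0.3074, 0.3301, 0.2561]
ee_rot: [[-1.0, -0.001, -0.0], [-0.001, 1.0, -0.0], [0.0, -0.0, -1.0]]
contact_force: [0.8, 0.3, 0.6]
opening: -0.0005
gripper_force: 0.0
```

>>> send_rows --moves '[[[0,0,0,-2.5,-3.7,0,1],[0,0,0,-2.5,-3.7,0,1],[0,0,0,-2.5,-3.7,0,1],[0,0,0,-2.5,-3.7,0,1],[0,0,0,-2.5,-3.7,0,1],[0,0,0,-2.5,-3.7,0,1],[0,0,0,-2.5,-3.7,0,1],[0,0,0,-2.2,-3.6,0,1],[0,0,0,0,0,0,1],[0,0,0,0,0,0,1]]]'

```text
time_s: 2.0
tool_pos: [0.5046, 0.0361, 0.2559]
ee_rot: [[-1.0, 0.002, -0.001], [0.002, 1.0, 0.0], [0.001, 0.0, -1.0]]
contact_force: [-0.1, -0.0, -0.3]
opening: 0.0002
gripper_force: 0.0
```

>>> send_rows --moves '[[[0,0,0,-0.15,-0.1,4,1],[0,0,0,0,0,4,1],[0,0,0,0,0,4,1],[0,0,0,0,0,3,1],[0,0,0,0,0,1.5,1],[0,0,0,0,0,0.3,1],[0,0,0,0,0,0.2,1],[0,0,0,0,0,0.2,1],[0,0,0,0,0,0,1]]]'

```text
time_s: 2.9
tool_pos: [0.5066, 0.0362, 0.085]
ee_rot: [[-1.0, -0.001, 0.001], [-0.001, 1.0, 0.0], [-0.001, 0.0, -1.0]]
contact_force: [-0.2, -0.3, 0.7]
opening: 0.0
gripper_force: 0.0
```

Run:
```python
from h import *
im=grab('side')
cv2.imwrite('pics/s1.png',cv2.resize(im['color'][150:240,220:350,::-1],None,fx=6,fy=6,interpolation=cv2.INTER_CUBIC))
```

```text
(no output)
```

View pics/s1.png

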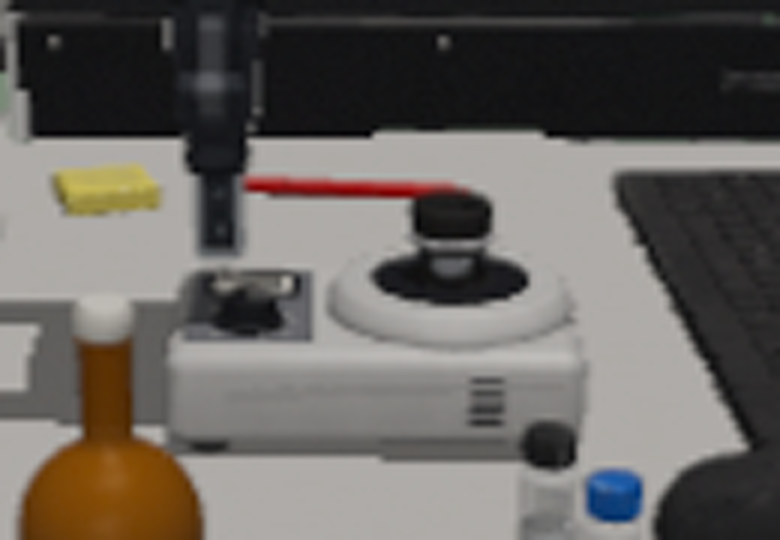

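The crop shows the closed fingertip (220,250) just above the front half of the rocker (215–300,280). It is well aligned, so I'll press.

>>> send_rows --moves '[[[0,0,0,0,0,0.3,1],[0,0,0,0,0,0.3,1],[0,0,0,0,0,0.2,1],[0,0,0,0,0,0.2,1],[0,0,0,0,0,0.2,1],[0,0,0,0,0,0,1],[0,0,0,0,0,0,1]]]'

```text
time_s: 3.65
tool_pos: [0.5059, 0.0359, 0.0724]
ee_rot: [[-1.0, -0.0, -0.0], [-0.0, 1.0, -0.0], [0.0, -0.0, -1.0]]
contact_force: [-3.5, 0.4, 9.6]
opening: -0.0001
gripper_force: 4.6
```

>>> send_rows --moves '[[[0,0,0,0,0,0.05,1],[0,0,0,0,0,0.05,1],[0,0,0,0,0,0,1]]]'

```text
time_s: 3.95
tool_pos: [0.506, 0.036, 0.0721]
ee_rot: [[-1.0, -0.0, 0.0], [-0.0, 1.0, -0.0], [-0.0, -0.0, -1.0]]
contact_force: [-8.2, -0.4, 27.2]
opening: 0.0
gripper_force: 13.9
```

>>> send_rows --moves '[[[0,0,0,0,0,-1,1],[0,0,0,0,0,-3,1],[0,0,0,0,0,-5,1],[0,0,0,0,0,-5,1],[0,0,0,0,-5,0,1],[0,0,0,0,-5,0,1],[0,0,0,0,-5,0,1],[0,0,0,0,0,0,0.5],[0,0,0,0,0,0,0.5]]]'

```text
time_s: 4.85
tool_pos: [0.5061, -0.1151, 0.2113]
ee_rot: [[-1.0, 0.003, 0.0], [0.003, 1.0, 0.0], [-0.0, 0.0, -1.0]]
contact_force: [-1.0, -0.2, -0.1]
opening: 0.0284
gripper_force: 0.0
```

Run:
```python
from h import *
im=grab('side')
cv2.imwrite('pics/s2.png',cv2.resize(im['color'][150:310,170:350,::-1],None,fx=4,fy=3.7,interpolation=cv2.INTER_CUBIC))
W=world(im); 
m=(W[...,2]>.045)&(W[...,2]<.06)&(abs(W[...,0]-.519)<.02)&(abs(W[...,1]-.035)<.011)
P=W[m];print(len(P))
f=P[:,0]<.515;b=P[:,0]>.523
print(P[f].mean(0) if f.any() else 0,P[b].mean(0) if b.any() else 0, manip.observe()['opening'])
```

```text
38
[0.50715334 0.03678198 0.04907069] [0.53130304 0.03374974 0.05155973] 0.035739374118010564
```

View pics/s2.png

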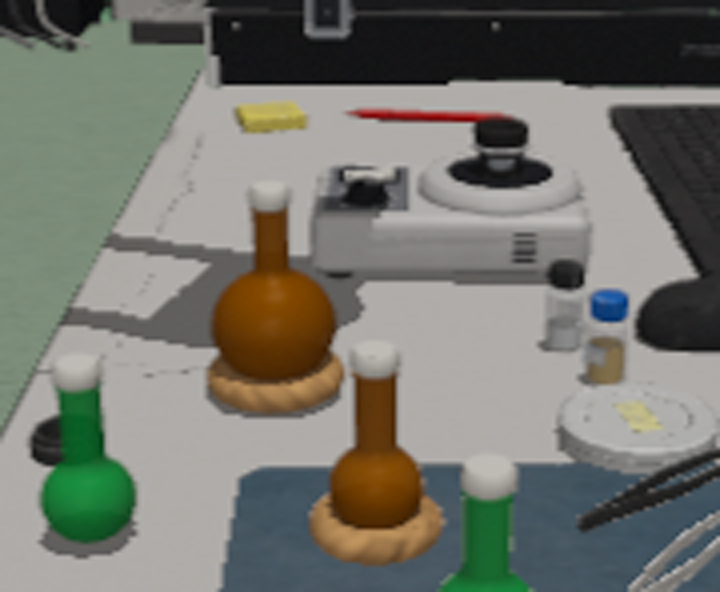

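>>> send_rows --moves '[[[0,0,0,-0.57,-4.73,0,0.45],[0,0,0,-0.57,-4.73,0,0.45],[0,0,0,-0.57,-4.73,0,0.45],[0,0,0,-0.57,-4.73,0,0.45],[0,0,0,-0.57,-4.73,0,0.45],[0,0,0.14,0,0,0,0.45],[0,0,0.14,0,0,0,0.45],[0,0,0.14,0,0,0,0.45],[0,0,0.14,0,0,0,0.45],[0,0,0.14,0,0,0,0.45]]]'

```text
time_s: 5.9
tool_pos: [0.5356, -0.3486, 0.2111]
ee_rot: [[-0.763, 0.647, -0.0], [0.647, 0.763, 0.001], [0.001, 0.0, -1.0]]
contact_force: [0.2, 0.0, 0.1]
opening: 0.0467
gripper_force: 0.0
```

>>> send_rows --moves '[[[0,0,0.14,0,0,0,0.45],[0,0,0.14,0,0,0,0.45],[0,0,0.14,0,0,0,0.45],[0,0,0.14,0,0,0,0.45],[0,0,0.14,0,0,0,0.45],[0,0,0.14,0,0,0,0.45],[0,0,0.03,0,0,0,0.45],[0,0,0,0,0,0,0.45]]]'

```text
time_s: 6.7
tool_pos: [0.5355, -0.3488, 0.2111]
ee_rot: [[-0.003, 1.0, -0.0], [1.0, 0.003, 0.0], [0.0, -0.0, -1.0]]
contact_force: [0.1, 0.5, -0.8]
opening: 0.047
gripper_force: 0.0
```

>>> send_rows --moves '[[[0,0,0,-0.28,-0.07,4,0.45],[0,0,0,0,0,4,0.45],[0,0,0,0,0,2.5,0.45],[0,0,0,0,0,1.6,0.45],[0,0,0,0,0,1,0.45],[0,0,0,0,0,0,0.45],[0,0,0,0,0,0,0.45]]]'

```text
time_s: 7.4
tool_pos: [0.5347, -0.3535, 0.0812]
ee_rot: [[-0.001, 1.0, 0.001], [1.0, 0.001, -0.001], [-0.001, 0.001, -1.0]]
contact_force: [0.0, -0.5, 0.6]
opening: 0.0469
gripper_force: 0.0
```

>>> send_rows --moves '[[[0,0,0,0,0,0,0.6],[0,0,0,0,0,0,0.7],[0,0,0,0,0,0,0.75],[0,0,0,0,0,0,0.8],[0,0,0,0,0,0,0.9],[0,0,0,0,0,0,1],[0,0,0,0,0,0,1],[0,0,0,0,0,0,1]]]' --force 30

```text
time_s: 8.2
tool_pos: [0.5345, -0.3537, 0.081]
ee_rot: [[-0.001, 1.0, 0.001], [1.0, 0.001, -0.001], [-0.001, 0.001, -1.0]]
contact_force: [-0.2, -0.5, 6.8]
opening: 0.0191
gripper_force: 29.0
```

Run:
```python
from h import *
im=grab('side')
cv2.imwrite('pics/s3.png',cv2.resize(im['color'][200:310,200:340,::-1],None,fx=5,fy=5,interpolation=cv2.INTER_CUBIC))
```

```text
(no output)
```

View pics/s3.png

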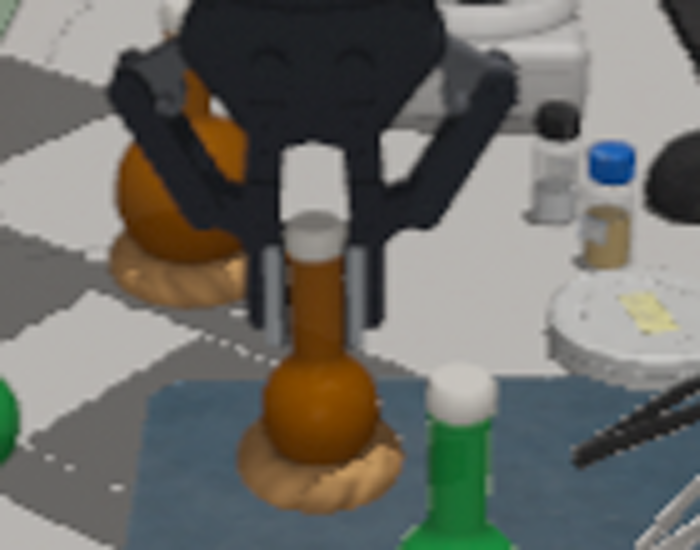

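>>> send_rows --moves '[[[0,0,0,0,0,0,1],[0,0,0,0,0,-0.5,1],[0,0,0,0,0,-1,1],[0,0,0,0,0,-2,1],[0,0,0,0,0,-3,1],[0,0,0,0,0,-4,1],[0,0,0,0,0,-3,1],[0,0,0,0,0,-1.5,1],[0,0,0,0,0,0,1]]]' --force 45

```text
time_s: 9.15
tool_pos: [0.5348, -0.3539, 0.2327]
ee_rot: [[-0.001, 1.0, 0.003], [1.0, 0.001, -0.002], [-0.002, 0.003, -1.0]]
contact_force: [0.1, 1.8, -1.6]
opening: 0.0185
gripper_force: 43.9
```

Run:
```python
from h import *
im=grab('side')
cv2.imwrite('pics/s4.png',cv2.resize(im['color'][80:280,160:360,::-1],None,fx=3,fy=3,interpolation=cv2.INTER_CUBIC))
```

```text
(no output)
```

View pics/s4.png

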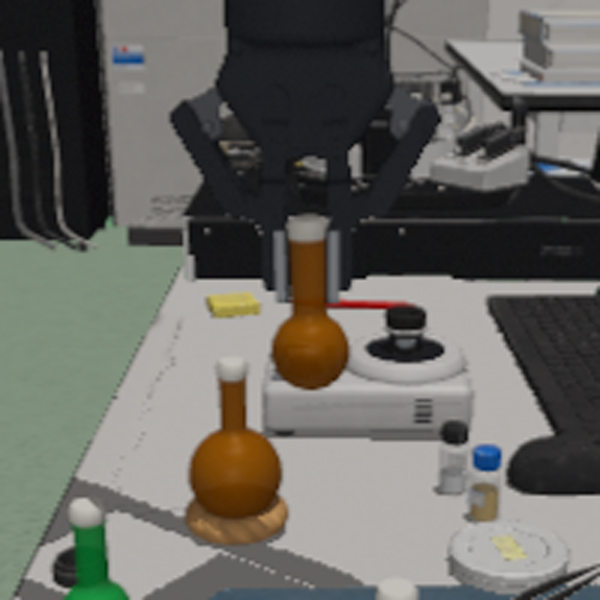

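>>> send_rows --moves '[[[0,0,0,1.5,0.3,0,1],[0,0,0,3.5,0.7,0,1],[0,0,0,4.5,0.85,0,1],[0,0,0,4.5,0.85,0,1],[0,0,0,4.5,0.85,0,1],[0,0,0,4.5,0.85,0,1],[0,0,0,4.5,0.85,0,1],[0,0,0,4.5,0.85,0,1],[0,0,0,3,0.55,0,1],[0,0,0,1.3,0.25,0,1]]]'

```text
time_s: 10.2
tool_pos: [0.6017, 0.0133, 0.2285]
ee_rot: [[-0.004, 1.0, -0.003], [1.0, 0.004, 0.001], [0.001, -0.003, -1.0]]
contact_force: [-0.7, -1.2, -0.8]
opening: 0.0182
gripper_force: 43.9
```

>>> send_rows --moves '[[[0,0,0,0,0,1,1],[0,0,0,0,0,0,1],[0,0,0,0,0,0,1],[0,0,0,0,0,0,1]]]'

```text
time_s: 10.6
tool_pos: [0.6025, 0.0086, 0.2201]
ee_rot: [[0.0, 1.0, -0.0], [1.0, -0.0, -0.0], [-0.0, -0.0, -1.0]]
contact_force: [-0.7, 0.6, -1.6]
opening: 0.0185
gripper_force: 43.9
```

```bash
cat > m.py <<'E'
from h import *
from scipy.optimize import least_squares
s=manip.observe();print('tcp',s['tool_pos'].round(4))
for n in('side','top'):
    im=grab(n);W=world(im);c=im['color'].astype(int)
    zb=s['tool_pos'][2]-.052
    near=(abs(W[...,0]-.604)<.04)&(abs(W[...,1]-.01)<.04)
    am=near&(c[...,0]>c[...,2]*1.8)&(c[...,0]>60)
    b=am&(abs(W[...,2]-zb)<.019);P=W[b]
    if len(P)>20:
        f=least_squares(lambda q:np.linalg.norm(P-q,axis=1)-.0205,[.604,.01,zb],loss='soft_l1',f_scale=.002)
        print(n,'bulb',f.x.round(4),len(P),'rms',np.sqrt((f.fun**2).mean()).round(4))
    k=am&(W[...,2]>zb+.026)&(W[...,2]<zb+.06);P=W[k]
    if len(P)>20:
        f=least_squares(lambda q:np.hypot(P[:,0]-q[0]-q[2]*(P[:,2]-zb),P[:,1]-q[1]-q[3]*(P[:,2]-zb))-.009,[.604,.01,0,0],loss='soft_l1',f_scale=.002)
        print(n,'neck at bulb z',f.x.round(4),len(P))
    if n=='side':
        # image-plane: bulb / neck / ring columns
        r=near&(W[...,2]>.083)&(W[...,2]<.096)&(c.sum(2)<200);P=W[r]
        if len(P)>10: print('ring x range',P[:,0].min().round(4),P[:,0].max().round(4),'mid',((P.min(0)+P.max(0))/2).round(4))
    cv2.imwrite(f'pics/m_{n}.png',im['color'][...,::-1])
E
python3 m.py
```

```text
tcp [0.6025 0.0086 0.2201]
side bulb [0.603  0.011  0.1685] 197 rms 0.0011
side neck at bulb z [ 0.6028  0.0109 -0.006  -0.0197] 99
ring x range 0.5906 0.6209 mid [0.6058 0.0091 0.0892]
```

Run:
```python
from h import *
from scipy.optimize import least_squares
for n in('side','top'):
    im=np.load(n+'.npy',allow_pickle=True).item();W=world(im);c=im['color'].astype(int)
    m=(np.hypot(W[...,0]-.6035,W[...,1]-.0105)<.022)&(W[...,2]>.086)&(W[...,2]<.1)
    P=W[m]
    f=least_squares(lambda q:np.hypot(np.hypot(P[:,0]-q[0],P[:,1]-q[1])-.015,P[:,2]-q[2])-.003,[.6035,.0105,.09],loss='soft_l1',f_scale=.001)
    print(n,'ring',f.x.round(4),len(P),np.median(abs(f.fun)).round(4))
    m=(np.hypot(W[...,0]-.535,W[...,1]+.352)<.03)&(W[...,2]>.02)&(W[...,2]<.1)&(c[...,0]>c[...,2]*1.8)&(c[...,0]>60)
    for lab,mm,fun,x0 in(('bulb',m&(W[...,2]<.045),lambda q:np.linalg.norm(P-q,axis=1)-.0205,[.535,-.352,.028]),('neck',m&(W[...,2]>.054)&(W[...,2]<.086),lambda q:np.hypot(P[:,0]-q[0],P[:,1]-q[1])-.009,[.535,-.352])):
        P=W[mm]
        if len(P)>15:
            f=least_squares(fun,x0,loss='soft_l1',f_scale=.002);print(n,lab,f.x.round(4),len(P))
```

```text
side ring [0.6043 0.0106 0.0905] 83 0.0007
side bulb [ 0.5353 -0.3519  0.0291] 325
side neck [ 0.5355 -0.3519] 172
top ring [0.6038 0.0107 0.0923] 126 0.0007
top bulb [ 0.5341 -0.3515  0.0288] 85
```

>>> send_rows --moves '[[[0,0,0,-0.02,0.16,1.5,1],[0,0,0,0,0,2,1],[0,0,0,0,0,1.2,1],[0,0,0,0,0,0.6,1],[0,0,0,0,0,0.2,1],[0,0,0,0,0,0,1],[0,0,0,0,0,0,1]]]'

```text
time_s: 11.4
tool_pos: [0.6047, 0.0095, 0.1659]
ee_rot: [[-0.001, 1.0, 0.001], [1.0, 0.001, -0.0], [-0.0, 0.001, -1.0]]
contact_force: [-0.0, 0.3, -1.1]
opening: 0.0184
gripper_force: 43.9
```

```bash
python3 m.py; python3 -c "
import cv2;i=cv2.imread('pics/m_side.png');cv2.imwrite('pics/s5.png',cv2.resize(i[110:240,230:360],None,fx=4.5,fy=4.5,interpolation=cv2.INTER_CUBIC))"
```

```text
tcp [0.6047 0.0095 0.1659]
side bulb [0.6053 0.0119 0.1142] 186 rms 0.0012
side neck at bulb z [ 0.6042  0.0115  0.0289 -0.0185] 99
ring x range 0.5905 0.6209 mid [0.6057 0.0073 0.0895]
```

View pics/s5.png

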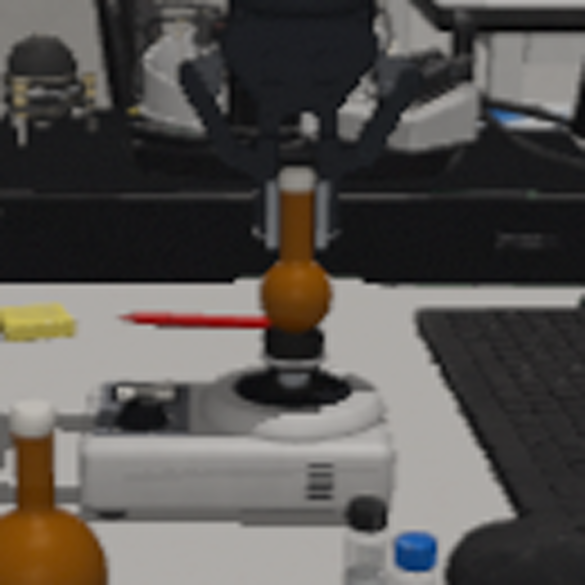

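The crop shows the flask upright just above the ring, with the bulb at (296,295) and the ring at (294,342). It is about 1 mm off in y, so I'll trim that and lower gently.

>>> send_rows --moves '[[[0,0,0,-0.08,-0.05,0.2,1],[0,0,0,0,0,0.2,1],[0,0,0,0,0,0.2,1],[0,0,0,0,0,0.2,1],[0,0,0,0,0,0,1],[0,0,0,0,0,0,1]]]'

```text
time_s: 12.1
tool_pos: [0.6039, 0.0088, 0.1574]
ee_rot: [[-0.001, 1.0, 0.0], [1.0, 0.001, 0.0], [0.0, 0.0, -1.0]]
contact_force: [-1.2, 0.8, 4.9]
opening: 0.0182
gripper_force: 43.7
```

>>> send_rows --moves '[[[0,0,0,0,0,0.15,1],[0,0,0,0,0,0.15,1],[0,0,0,0,0,0.1,1],[0,0,0,0,0,0,1],[0,0,0,0,0,0,1]]]'

```text
time_s: 12.6
tool_pos: [0.6039, 0.0088, 0.1534]
ee_rot: [[-0.001, 1.0, 0.0], [1.0, 0.001, 0.0], [0.0, 0.0, -1.0]]
contact_force: [-0.2, 1.7, 6.8]
opening: 0.0183
gripper_force: 43.6
```

>>> send_rows --moves '[[[0,0,0,0,0,0.15,1],[0,0,0,0,0,0.1,1],[0,0,0,0,0,0.05,1],[0,0,0,0,0,0,1],[0,0,0,0,0,0,1]]]'

```text
time_s: 13.1
tool_pos: [0.6045, 0.0089, 0.1511]
ee_rot: [[-0.001, 1.0, 0.002], [1.0, 0.001, 0.0], [0.0, 0.002, -1.0]]
contact_force: [-2.0, 1.9, 14.3]
opening: 0.0183
gripper_force: 43.4
```

>>> send_rows --moves '[[[0,0,0,0,0,0.05,1],[0,0,0,0,0,0,1],[0,0,0,0,0,0,1]]]'

```text
time_s: 13.4
tool_pos: [0.6047, 0.0089, 0.151]
ee_rot: [[-0.001, 1.0, 0.002], [1.0, 0.001, 0.0], [0.0, 0.002, -1.0]]
contact_force: [-1.2, 2.5, 19.2]
opening: 0.0184
gripper_force: 43.3
```

>>> send_rows --moves '[[[0,0,0,0,0,0,1],[0,0,0,0,0,0,1],[0,0,0,0,0,0,1],[0,0,0,0,0,0,1],[0,0,0,0,0,0,1]]]'

```text
time_s: 13.9
tool_pos: [0.6047, 0.0089, 0.151]
ee_rot: [[-0.001, 1.0, 0.002], [1.0, 0.001, 0.0], [0.0, 0.002, -1.0]]
contact_force: [-1.2, 2.4, 19.1]
opening: 0.0184
gripper_force: 43.3
```

```bash
python3 m.py; python3 -c "
import cv2;i=cv2.imread('pics/m_side.png');cv2.imwrite('pics/s6.png',cv2.resize(i[110:240,230:360],None,fx=4.5,fy=4.5,interpolation=cv2.INTER_CUBIC))"
```

```text
tcp [0.6047 0.0089 0.151 ]
side bulb [0.6047 0.0108 0.0996] 175 rms 0.0013
side neck at bulb z [ 0.6068  0.012  -0.0523 -0.0416] 93
ring x range 0.5905 0.6229 mid [ 0.6067 -0.0009  0.0895]
```

View pics/s6.png

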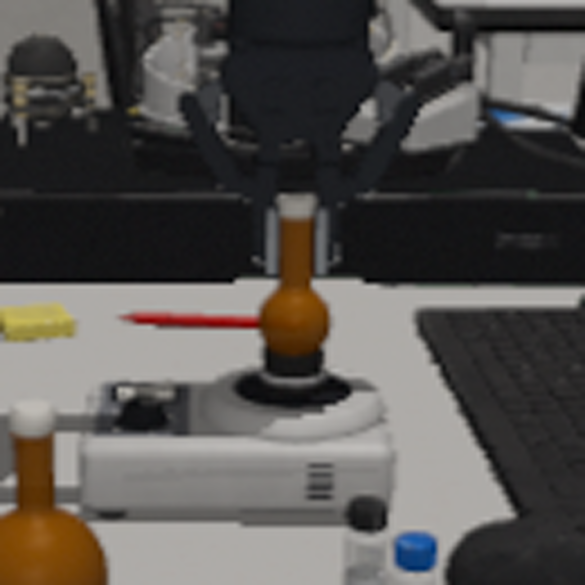

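The picture shows the bulb (293,320) seated, the ring down on the turret (293,365), the flask upright and the rocker still on. The push is steady at 19 N.

```bash
python3 -c "
from cell import manip
print(manip.finish_job())"
```

```text
the job is handed in; nothing more can be done
None
```

I handed the job in at about 14 s with the mixer on and the small flask held upright in the sprung ring, pressed to its stop at a steady 19 N; no verdict came back.

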